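# Cover the pot of potatoes

### The job

Dinner is ready and should stay warm: take the wooden spatula that lies across the pot and lay it down lengthwise in the spoon rest, then cover the pot with its lid, lowered gently until it has gone down into the rim all round and sits level; drop neither of them. The pot stays upright on its cork mat, and the basket, saucer, shaker and mug are left alone.

Things in the scene. Friction and masses are not known exactly. Their poses are not given: they have to be found in the camera images.
- pot: Loose blue enamelled pot of boiled potatoes, 1.3 kg, upright on a cork mat. Outside diameter 160 mm, inside 152 mm, 105 mm high; potatoes reach 83 mm above its underside. Two loop handles, on its +y and -y sides, reach out to 113 mm from the axis, 73 to 86 mm above the underside. Origin: centre of the underside; z up.
- pot_rim (a point): Centre of the pot's mouth, in the plane of the rim's top (105 mm above the pot's underside, about 115 mm above the table); axes as the pot's.
- lid: Loose blue enamelled lid, about 0.35 kg, knob up on the table. Cream lip under it, 8 mm deep, 146 mm across, tapering to 139 mm at its bottom, goes inside the pot's mouth (3 mm play all round); the flange, 167 mm across, then rests on the rim. Dome up to 22 mm. Light wooden knob in the middle: 38 mm across from 34 to 52 mm up, top at 58 mm. Origin: centre of the lip's underside; z up.
- lid_seat (a point): Centre of the lid in the plane of the flange's underside, 8 mm above the lid's origin: it coincides with pot_rim when the lid is seated.
- lid_knob (a point): Grip point on the lid's axis in the middle of the knob, 46 mm above the lid's origin (38 mm above the flange's underside).
- spatula: Loose beech spatula, 220 mm long, 50 g, flat across the pot's rim at the start. Its x runs from handle to blade: handle 16 mm wide, 12 mm thick, from x = -110 to +36 mm; neck 30 mm wide, 7 mm thick, to x = 60 mm; blade 48 mm wide, 6 mm thick, to x = +110 mm. The flat underside is all one plane. Origin: middle of its length, on the underside; z up.
- spatula_grip (a point): Point on the handle near the spatula's centre of mass, 16 mm from the origin towards the blade, 6 mm above the underside (mid thickness).
- rest: White ceramic spoon rest fixed to the table: an oblong shallow tray, outside 260 x 100 mm and 13 mm high, walls 6 mm, inside 248 x 88 mm, flat inner floor 6 mm above the table. Its own x runs along its length. Origin: centre of the underside; z up.
- rest_in (a point): Centre of the spoon rest's inner floor, 6 mm above the table; axes as the rest's.
- mat: Round cork mat under the pot, 190 mm across, 10 mm thick, fixed to the table. Origin: centre of the underside.
- basket: Bystander: round wicker basket of eggs, 180 mm across, 62 mm high. Origin: centre of the underside.
- saucer: Bystander: white saucer, 150 mm across, 16 mm high. Origin: centre of the underside.
- shaker: Bystander: white salt shaker with a steel cap, 40 mm across, 75 mm high, on the saucer. Origin: centre of the underside.
- mug: Bystander: pink mug, 80 mm across, 92 mm high, handle to its +y side. Origin: centre of the underside.
Mind the look-alikes: they are no part of the job. Leave any turquoise or yellow look-alike of the lid alone. Of the things shaped like the spatula, the beech one is meant.

How it is judged (in metres and radians):
On the way, in this order (a step that is already met when the one before it is completed fails the run):
1. the spatula lies in the spoon rest, let go (x of spatula in the frame of rest_in between -0.035 and 0.035 m and y of spatula in the frame of rest_in between -0.035 and 0.035 m and z of spatula in the frame of rest_in below 0.012 m and angle between spatula's own z axis and vertical below 0.12 rad and angle between the x axis of spatula and the x axis of rest, either way round below 0.3 rad and contact force between the fingers and spatula below 0.3 N), for 0.2 s.
2. the lid sits level in the pot's rim (horizontal distance between lid_seat and pot_rim below 0.006 m and z of lid_seat in the frame of pot_rim below 0.002 m and angle between the z axis of lid and the z axis of pot, either way round below 0.025 rad), for 0.2 s.
At the end, for the whole second after the job is handed in: Lid flange within 2 mm of the rim's plane, centred to 6 mm, level to 2 degrees; pot upright within 30 mm of the mat's centre; spatula flat in the rest, its middle within 35 mm of the rest's centre along each axis, lengthwise to 17 degrees either way round; all released and at rest (all of step 2 and angle between lid's own z axis and vertical below 0.035 rad and horizontal distance between pot and mat below 0.03 m and angle between pot's own z axis and vertical below 0.03 rad and x of spatula in the frame of rest_in between -0.035 and 0.035 m and y of spatula in the frame of rest_in between -0.035 and 0.035 m and z of spatula in the frame of rest_in below 0.012 m and angle between spatula's own z axis and vertical below 0.12 rad and angle between the x axis of spatula and the x axis of rest, either way round below 0.3 rad and linear speed of each of lid, spatula below 0.02 m/s); the robot touches nothing.
It fails at once if the lid is dropped: it comes down on the pot faster than 0.5 m/s (horizontal distance between lid_seat and pot_rim below 0.06 m and z of lid_seat in the frame of pot_rim below 0.02 m and linear speed of lid above 0.5 m/s).
It fails at once if the spatula is dropped: it comes down on the spoon rest faster than 0.8 m/s (horizontal distance between spatula and rest_in below 0.1 m and z of spatula in the frame of rest_in below 0.03 m and linear speed of spatula above 0.8 m/s).
It fails at once if the pot tips by more than 9 degrees (angle between pot's own z axis and vertical above 0.15 rad).
It fails at once if the basket, saucer, shaker or mug is shifted by more than 30 mm (distance of any of basket, saucer, shaker, mug from where it was at the start of the episode above 0.03 m).
It also fails if it takes over 67 s, if anything falls off the work surface, if the arm or the gripper's body presses on something with over 40 N, if the wrist force passes 120 N, or if a joint passes its speed limit or range.

### The arm

A 6-joint arm with a two-finger parallel gripper is mounted at the origin on the work surface. World frame = base frame: x ahead of the robot, y to its left, z up, the work surface at z = 0. Lengths are in m, angles in degrees, forces in N, time in s.
With the tool pointing down it reaches from about 0.4 to 0.825 m from the base axis. Payload 7 kg.
Tool frame: the origin (TCP) lies midway between the tips of the shut fingers; the grasp point (between the pads) lies 19 mm behind it; z points along the fingers, y is the line along which they close (so a half turn about z gives the same grasp; the last joint's range is limited). The gripper opens to 88 mm and grips with 3 to 60 N. Pads are 19 mm wide; open, the fingers measure 130 mm over their backs; the gripper's body (78 mm by 193 mm) begins 47 mm behind the grasp point.
Start: joints at [79.933, 20.546, 0.682, 0, -70.136, -16.507], TCP at [0.302, 0.604, 0.227] pointing down, gripper open.
Joint ranges: [-176.03, 176.03], [-82.01, 121.73], [-58.28, 71.71], [-173.87, 95.51], [-174.79, -0.11], [-173.66, 173.66]. Speed limits (degrees/s): [136.94, 136.94, 172.46, 180, 180, 180].

### API

Orientations are given as [roll, pitch, yaw] about the fixed x, y, z axes, in that order (R = Rz(yaw) Ry(pitch) Rx(roll)).
In Python, from plant import telemetry, viewer, workorder gives the robot as it stands. The module is installed in compiled form; this text tells all that it offers.
- The arm moves only by the tool carry_out, never from a script. Its argument "rows" is a list of rows, each a list of 6 numbers: the shift along the tool's x, y, z in m, then the turn, a rotation vector about the tool's x, y, z in rad. In form: [[tx, ty, tz, ax, ay, az], ...]. A call has 1 to 8 rows; each row is the pose to reach, as a shift and turn from the pose commanded when the call began, along the tool's axes at that moment; what a row does not reach only later rows make up. A row lasts 1/8 s, in which the tool goes at most 62.5 mm and 10.7 degrees, less where a joint would pass 70% of its speed; a pose out of reach is approached as far as the arm can. A call with a gripper value outside its range is refused whole. "grip" is the gripper's target within -1 to 1 (fully open at 1, half-way at 0, shut at -1), set as the call begins (left out, the last holds). The fingers move at their own pace and stop on an object; the grip force is fixed at half the most. Time passes only in rows, so rows that repeat a pose let the fingers close. It gives the time, the measured TCP pose, the force, the opening and the grip force at its end, in the units of the state.
- telemetry.get_obs(): the state, without advancing time (a new reading comes with each control period).
- viewer.snapshot(name): name is "scene" or "top" or "wrist"; returns the picture (480x640x3 uint8, red, green, blue); there is no depth.
- viewer.camera_info(name): a dict with "intrinsics" (3x3 intrinsics, pixels), "extrinsics" (4x4, takes a point from camera to world coordinates); the wrist camera has in their place "tool_from_camera" (4x4, takes a point from camera to tool coordinates, whose origin is the TCP and whose axes are the flange's). Camera axes: x right, y down, z forward; pixel columns grow to the right and rows downward; lengths in m; the calibration is good to about 2 mm. A picture is of the moment at which its call begins: read the wrist's pose just before it. camera_info takes no time and is no camera call.
- workorder.close_job(): hands the job in; it is judged then, once.
The state is a dict: "clock": time; "joint_pos": joint angles; "qvel": joint speeds; "tau": joint torques, N m; "tool_pos": TCP position; "orientation": TCP orientation; "force": force on the tool from outside, world axes, zero at the start; "moment": the same for the moment, N m; "opening": finger opening in m; "gripper_force": force on a finger pad.
Only numpy, scipy, OpenCV 4.12 (cv2) and the standard library are available. Lean on these libraries where they do the work, as an engineer would, in place of code of your own. Each camera call takes 0.05 s, during which the arm holds its last target. There are 200 camera calls.

## Working session

There is one attempt and no reset: what is moved stays moved. The work goes in short steps, Python scripts to look and compute and a tool call to move; the robot and the scene stay as the last step left them, time stands still between calls to the robot, and variables do not carry over. Pictures are saved under pics/ and viewed, at most 10 in all, crops included, and the job is handed in when it is done.

Besides the shell and the picture viewer there is one more tool, called after "Call:" by a JSON object that holds its "op" and its "data". carry_out: Moves the arm, as the interface text tells. Its arguments: {"type":"object","properties":{"rows":{"type":"array"},"grip":{"type":"number"}},"required":["rows"]}

```bash
mkdir -p pics
python3 - <<'E'
from plant import telemetry, viewer
import cv2
o=telemetry.get_obs();print(o)
for n in("top","scene"):
    cv2.imwrite(f"pics/{n}0.png",viewer.snapshot(n)[:,:,::-1]);c=viewer.camera_info(n);print(c)
print(viewer.camera_info("wrist"))
E
```

```text
{'clock': 0.0, 'joint_pos': array([ 7.99340715e+01,  2.05911364e+01,  6.33167389e-01, -1.89230239e-02,
       -7.01350780e+01, -1.65058553e+01]), 'qvel': array([-0.0427178 ,  0.06493498, -0.05411929,  0.01864418,  0.11558923,
        0.08429902]), 'tau': array([-1.54633934e-03, -5.82724714e+01,  2.93052953e+01,  6.99731693e+00,
        6.71006273e-03, -1.73979934e-04]), 'tool_pos': array([0.3017636 , 0.60324594, 0.22562521]), 'orientation': array([ 1.79905733e+02, -9.38256037e-03, -2.65782206e+01]), 'force': array([ 0.08396732,  0.25088928, -0.70609303]), 'moment': array([ 0.03893774, -0.02908805,  0.03767609]), 'gripper_force': 0.0, 'opening': 0.08768713467697575}
{'intrinsics': array([[448.08066868,   0.        , 322.82292905],
       [  0.        , 448.08066868, 233.44852748],
       [  0.        ,   0.        ,   1.        ]]), 'extrinsics': array([[-0.0282387 , -0.99666136,  0.07660752,  0.43441774],
       [-0.99951943,  0.02717305, -0.01491761,  0.09436781],
       [ 0.01278615, -0.07699196, -0.99694972,  1.21358871],
       [ 0.        ,  0.        ,  0.        ,  1.        ]
[... 265 characters left out ...]
755,  0.14934249, -0.20525349,  0.30825882],
       [-0.00625908, -0.79433194, -0.60745172,  0.77939782],
       [ 0.        ,  0.        ,  0.        ,  1.        ]])}
{'intrinsics': array([[393.46284348,   0.        , 324.05002457],
       [  0.        , 393.46284348, 234.01995453],
       [  0.        ,   0.        ,   1.        ]]), 'tool_from_camera': array([[-1.35741797e-03, -9.52640143e-01, -3.04096886e-01,
         8.26306427e-02],
       [ 9.99999072e-01, -1.25764125e-03, -5.23968449e-04,
        -9.59428732e-04],
       [ 1.16708591e-04, -3.04097315e-01,  9.52640966e-01,
        -1.59176565e-01],
       [ 0.00000000e+00,  0.00000000e+00,  0.00000000e+00,
         1.00000000e+00]])}
```

View pics/top0.png

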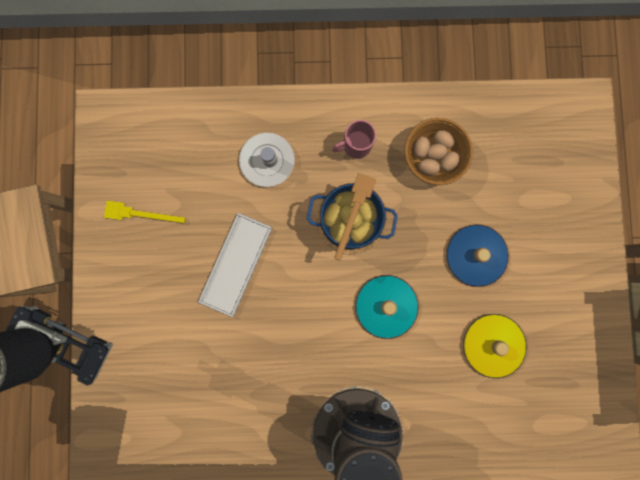

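View pics/scene0.png

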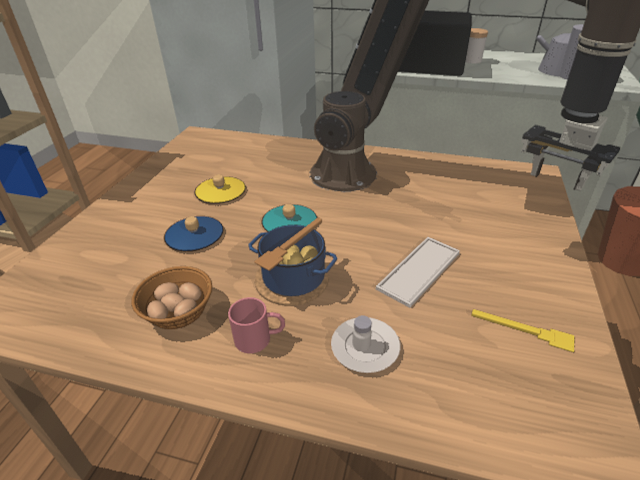

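The top view shows the pot at about (353,216) with the spatula from (339,258) to (367,178). The rest's corners are (238,215), (271,228), (233,316) and (199,303). The blue lid is at (478,255) with its knob at (483,255), and the teal and yellow lids are look-alikes.

```bash
cat > h.py <<'E'
import numpy as np, cv2
from plant import telemetry, viewer
from scipy.spatial.transform import Rotation as R
def pose():
    o=telemetry.get_obs(); T=np.eye(4); T[:3,:3]=R.from_euler('xyz',o['orientation'],degrees=True).as_matrix(); T[:3,3]=o['tool_pos']; return T
def p2w(n,u,v,z,T=None):
    c=viewer.camera_info(n); E=c['extrinsics'] if n!='wrist' else T@c['tool_from_camera']
    d=E[:3,:3]@np.linalg.inv(c['intrinsics'])@[u,v,1]; return (E[:3,3]+d*(z-E[2,3])/d[2]).round(4)
def w2p(n,p,T=None):
    c=viewer.camera_info(n); E=c['extrinsics'] if n!='wrist' else T@c['tool_from_camera']
    q=c['intrinsics']@(np.linalg.inv(E)@np.r_[p,1])[:3]; return q[:2]/q[2]
def go(p,yaw,T=None):
    """shift+turn in tool axes to reach TCP p, tool down with yaw deg"""
    T=pose() if T is None else T
    G=R.from_euler('xyz',[180,0,yaw],degrees=True).as_matrix()
    return np.r_[T[:3,:3].T@(np.array(p)-T[:3,3]), R.from_matrix(T[:3,:3].T@G).as_rotvec()].round(4)
E
python3 - <<'E'
from h import *
c=[p2w("top",*q,.013) for q in[(238,215),(271,228),(233,316),(199,303)]]
print("rest",np.mean(c,0),[np.linalg.norm(c[i]-c[i-1]).round(3) for i in range(4)], np.degrees(np.arctan2(*(c[0]-c[3])[1::-1])))
a,b=p2w("top",339,258,.125),p2w("top",367,178,.122)
d=b-a;print("spat",a,b,np.linalg.norm(d),np.degrees(np.arctan2(d[1],d[0])),(a+b)/2+d/np.linalg.norm(d)*.016)
print("pot",p2w("top",353,216,.115),"lid",p2w("top",478,255,.01),"knob",p2w("top",483,255,.055))
E
```

```text
rest [0.4483  0.31185 0.013  ] [np.float64(0.255), np.float64(0.096), np.float64(0.253), np.float64(0.097)] -24.622712563535536
spat [0.4572 0.0405 0.125 ] [ 0.6527 -0.0349  0.122 ] 0.20955765316494643 -21.090517213721064 [ 0.56987668 -0.00295689  0.12327095]
pot [0.56   0.0022 0.115 ] lid [ 0.4572 -0.3403  0.01  ] knob [ 0.456  -0.3371  0.055 ]
```

```bash
python3 -c "
from h import *
print(go([.57,-.003,.24],-21))"
```

```text
[ 5.111e-01  4.222e-01 -1.360e-02  1.500e-03 -1.000e-04 -9.730e-02]
```

Call:
{"op": "carry_out", "data": {"rows": [[0.511,0.422,-0.014,0.0015,0,-0.097],[0.511,0.422,-0.014,0.0015,0,-0.097],[0.511,0.422,-0.014,0.0015,0,-0.097],[0.511,0.422,-0.014,0.0015,0,-0.097],[0.511,0.422,-0.014,0.0015,0,-0.097],[0.511,0.422,-0.014,0.0015,0,-0.097],[0.511,0.422,-0.014,0.0015,0,-0.097],[0.511,0.422,-0.014,0.0015,0,-0.097]], "grip": 0.1}}

```text
clock: 1.1
tool_pos: [0.5046, 0.1446, 0.2372]
orientation: [-179.9, -0.0, -21.0]
force: [1.8, -0.2, 0.9]
opening: 0.0484
gripper_force: 0.0
```

```bash
python3 -c "
from h import *
print(go([.57,-.003,.24],-21))"
```

```text
[ 1.139e-01  1.144e-01 -3.000e-03 -1.700e-03 -1.000e-04  1.000e-04]
```

Call:
{"op": "carry_out", "data": {"rows": [[0.112,0.112,0,0,0,0],[0.112,0.112,0,0,0,0],[0.112,0.112,0,0,0,0],[0.112,0.112,0,0,0,0],[0.112,0.112,0,0,0,0]]}}

```text
clock: 1.72
tool_pos: [0.5684, 0.0018, 0.2366]
orientation: [-179.9, 0.0, -21.1]
force: [0.4, 0.7, 0.4]
opening: 0.0481
gripper_force: 0.0
```

```bash
python3 -c "
from h import *
T=pose();print(T[:3,3]);np.save('T1',T)
cv2.imwrite('pics/w1.png',viewer.snapshot('wrist')[:,:,::-1])"
```

```text
[0.56837066 0.00183436 0.23655828]
```

View pics/w1.png

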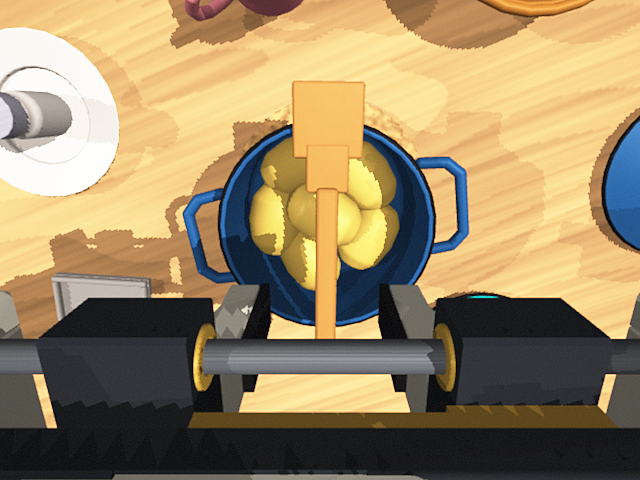

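The wrist view shows the blade's end at (328,82), the handle-neck step at (327,189) and the handle at (326,330). The pot's rim spans u 219–435 and v 122–325.

```bash
python3 -c "
from h import *
T=np.load('T1.npy')
e=p2w('wrist',328,82,.121,T);s=p2w('wrist',327,189,.127,T);k=p2w('wrist',326,330,.127,T)
d=(e-k)[:2];print(e,s,k,np.linalg.norm(e-s),np.degrees(np.arctan2(d[1],d[0])))
g=s[:2]-.020*d/np.linalg.norm(d);print(g)
a=[p2w('wrist',*q,.115,T) for q in [(219,222),(435,222),(327,122),(327,325)]];print(a,(a[0]+a[1])/2,(a[2]+a[3])/2,np.linalg.norm(a[0]-a[1]),np.linalg.norm(a[2]-a[3]))
print(go([*g,.105],-21))"
```

```text
[ 0.6603 -0.0351  0.121 ] [ 0.5957 -0.0096  0.127 ] [0.4923 0.031  0.127 ] 0.06970946851038243 -21.477275125585063
[ 0.57708874 -0.00227736]
[array([0.5991, 0.0749, 0.115 ]), array([ 0.5414, -0.0746,  0.115 ]), array([ 0.6369, -0.0255,  0.115 ]), array([0.4894, 0.0311, 0.115 ])] [5.7025e-01 1.5000e-04 1.1500e-01] [0.56315 0.0028  0.115  ] 0.16024836972649673 0.15798673994990847
[ 0.0099  0.0013  0.1318 -0.0014  0.0004 -0.    ]
```

Call:
{"op": "carry_out", "data": {"rows": [[0.008,0.001,0.05,0,0,0],[0.008,0.001,0.095,0,0,0],[0.008,0.001,0.12,0,0,0],[0.008,0.001,0.131,0,0,0],[0.008,0.001,0.131,0,0,0]]}}

```text
clock: 2.4
tool_pos: [0.5758, -0.0011, 0.106]
orientation: [-179.9, 0.0, -20.9]
force: [0.1, -0.5, 0.8]
opening: 0.0481
gripper_force: 0.0
```

Call:
{"op": "carry_out", "data": {"rows": [[0,0,0,0,0,0],[0,0,0,0,0,0],[0,0,0,0,0,0],[0,0,0,0,0,0]], "grip": -1}}

```text
clock: 2.9
tool_pos: [0.576, -0.0019, 0.1064]
orientation: [-179.9, -0.0, -21.0]
force: [-0.8, 0.0, 2.3]
opening: 0.016
gripper_force: 30.0
```

Grasped, but the tips reach about 9 mm below the spatula, so I'll regrip higher to lay it down gently.

Call:
{"op": "carry_out", "data": {"rows": [[0,0,0,0,0,0],[0,0,0,0,0,0],[0,0,-0.003,0,0,0],[0,0,-0.0065,0,0,0],[0,0,-0.0065,0,0,0]], "grip": -0.4}}

```text
clock: 3.52
tool_pos: [0.5762, -0.0017, 0.1129]
orientation: [-179.9, -0.0, -21.0]
force: [-0.3, 0.8, -1.1]
opening: 0.0264
gripper_force: 0.0
```

Call:
{"op": "carry_out", "data": {"rows": [[0,0,0,0,0,0],[0,0,0,0,0,0],[0,0,0,0,0,0],[0,0,0,0,0,0]], "grip": -1}}

```text
clock: 4.03
tool_pos: [0.5758, -0.0018, 0.1124]
orientation: [-179.9, 0.0, -21.0]
force: [-0.2, 0.5, 1.1]
opening: 0.0157
gripper_force: 30.0
```

Call:
{"op": "carry_out", "data": {"rows": [[0,0,-0.01,0,0,0],[0,0,-0.03,0,0,0],[0,0,-0.06,0,0,0],[0,0,-0.09,0,0,0],[0,0,-0.1,0,0,0],[0,0,-0.1,0,0,0]]}}

```text
clock: 4.78
tool_pos: [0.5759, -0.0018, 0.213]
orientation: [-179.9, -0.1, -21.0]
force: [-0.2, -0.7, 0.0]
opening: 0.0159
gripper_force: 30.0
```

```bash
python3 -c "
from h import *
T=pose();print(T[:3,3]);np.save('T2',T)
cv2.imwrite('pics/w2.png',viewer.snapshot('wrist')[:,:,::-1])
print(go([.4628,.305,T[2,3]],-24.6))"
```

```text
[ 0.57592586 -0.00181269  0.21296885]
[-0.2152 -0.246  -0.0005 -0.0016  0.0005  0.0624]
```

View pics/w2.png

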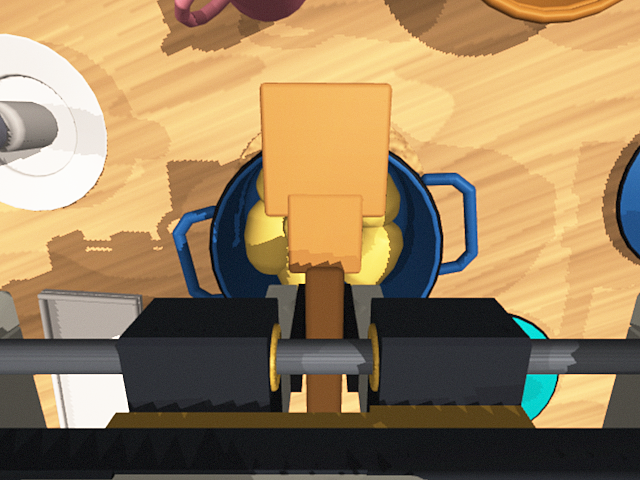

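The spatula is held level and straight (blade from (326,84) to (326,215)). Moving it to the rest.

Call:
{"op": "carry_out", "data": {"rows": [[-0.215,-0.246,0,0,0,0.062],[-0.215,-0.246,0,0,0,0.062],[-0.215,-0.246,0,0,0,0.062],[-0.215,-0.246,0,0,0,0.062],[-0.215,-0.246,0,0,0,0.062],[-0.215,-0.246,0.06,0,0,0.062],[-0.215,-0.246,0.11,0,0,0.062],[-0.215,-0.246,0.13,0,0,0.062]]}}

```text
clock: 5.82
tool_pos: [0.461, 0.3031, 0.0782]
orientation: [179.7, 0.1, -24.6]
force: [-0.1, -0.0, 0.4]
opening: 0.0155
gripper_force: 30.0
```

```bash
python3 -c "
from h import *
print(go([.4628,.305,.01],-24.6))"
```

```text
[ 0.001  -0.0028  0.0682  0.0054  0.0022  0.0008]
```

Call:
{"op": "carry_out", "data": {"rows": [[0,0,0.025,0,0,0],[0,0,0.045,0,0,0],[0,0,0.06,0,0,0],[0,0,0.066,0,0,0],[0,0,0.066,0,0,0],[0,0,0.066,0,0,0]]}}

```text
clock: 6.58
tool_pos: [0.4638, 0.3055, 0.0175]
orientation: [-179.9, -0.0, -24.6]
force: [0.2, 0.4, -0.5]
opening: 0.016
gripper_force: 30.0
```

Call:
{"op": "carry_out", "data": {"rows": [[0,0,0.005,0,0,0],[0,0,0.008,0,0,0],[0,0,0.0095,0,0,0],[0,0,0.0095,0,0,0]]}}

```text
clock: 7.08
tool_pos: [0.4634, 0.305, 0.0072]
orientation: [-179.9, 0.0, -24.6]
force: [1.3, 0.0, -0.7]
opening: 0.0155
gripper_force: 30.0
```

Call:
{"op": "carry_out", "data": {"rows": [[0,0,0,0,0,0],[0,0,0,0,0,0],[0,0,0,0,0,0],[0,0,-0.02,0,0,0],[0,0,-0.05,0,0,0],[0,0,-0.1,0,0,0],[0,0,-0.15,0,0,0],[0,0,-0.2,0,0,0]], "grip": -0.4}}

```text
clock: 8.07
tool_pos: [0.4631, 0.3046, 0.2091]
orientation: [-179.9, 0.0, -24.6]
force: [0.4, 1.1, -0.3]
opening: 0.0264
gripper_force: 0.0
```

```bash
python3 -c "
from h import *
T=pose();np.save('T3',T);print(T[:3,3])
cv2.imwrite('pics/w3.png',viewer.snapshot('wrist')[:,:,::-1])
cv2.imwrite('pics/t3.png',cv2.resize(viewer.snapshot('top')[150:340,180:520,::-1],(680,380)))
print(go([.40,-.30,.23],-24.6),go([.40,-.30,.23],20))"
```

```text
[0.46311111 0.30460384 0.20913966]
[ 0.1921  0.5792 -0.022  -0.011  -0.0039  0.0015] [ 0.1921  0.5792 -0.022  -0.009  -0.0079 -0.7769]
```

View pics/w3.png

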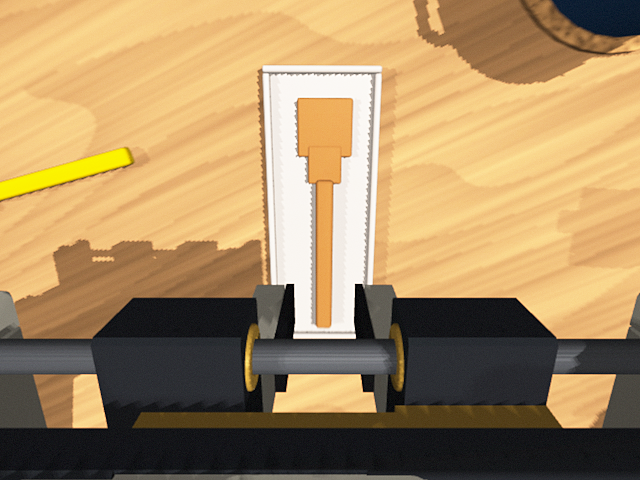

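The spatula lies flat inside the rest, with its blade's end at (325,98) and handle's end at (323,327). Next I check its numbers and plan the move to the blue lid.

```bash
python3 -c "
from h import *
T=np.load('T3.npy')
b=p2w('wrist',325,98,.012,T);a=p2w('wrist',323,327,.018,T);c=p2w('wrist',321,70,.013,T);d=p2w('wrist',323,334,.013,T)
print(b,a,np.linalg.norm(b-a),(a+b)/2,c,d,np.linalg.norm(c-d),(c+d)/2)
print(go([.53,0,.24],-24.6),go([.42,-.315,.24],-24.6))"
```

```text
[0.5463 0.2672 0.012 ] [0.348  0.3602 0.018 ] 0.21910702864125564 [0.44715 0.3137  0.015  ] [0.5678 0.261  0.013 ] [0.3378 0.3649 0.013 ] 0.25237909976858225 [0.4528  0.31295 0.013  ]
[ 0.186   0.2522 -0.0284 -0.011  -0.0039  0.0015] [ 0.2166  0.5844 -0.0319 -0.011  -0.0039  0.0015]
```

Call:
{"op": "carry_out", "data": {"rows": [[0.19,0.25,-0.03,0,0,0],[0.19,0.25,-0.03,0,0,0],[0.19,0.25,-0.03,0,0,0],[0.19,0.25,-0.03,0,0,0],[0.19,0.25,-0.03,0,0,0],[0.19,0.25,-0.03,0,0,0]]}}

```text
clock: 8.93
tool_pos: [0.5325, -0.0052, 0.2371]
orientation: [-179.9, -0.0, -24.9]
force: [0.6, 0.3, -0.3]
opening: 0.0263
gripper_force: 0.0
```

```bash
python3 -c "
from h import *
print(go([.42,-.315,.24],-24.6))"
```

```text
[ 0.0282  0.3284 -0.0034 -0.0015 -0.0005 -0.0045]
```

Spatula is within about 5 mm of the rest's centre. On to the lid.

Call:
{"op": "carry_out", "data": {"rows": [[0.028,0.328,0,0,0,0],[0.028,0.328,0,0,0,0],[0.028,0.328,0,0,0,0],[0.028,0.328,0,0,0,0],[0.028,0.328,0,0,0,0],[0.028,0.328,0,0,0,0],[0.028,0.328,0,0,0,0],[0.028,0.328,0,0,0,0]], "grip": 0.6}}

```text
clock: 9.93
tool_pos: [0.4217, -0.3105, 0.2363]
orientation: [-179.9, 0.0, -24.5]
force: [0.0, 0.0, -0.3]
opening: 0.0702
gripper_force: 0.0
```

```bash
python3 -c "
from h import *
T=pose();np.save('T4',T);print(T[:3,3])
cv2.imwrite('pics/w4.png',viewer.snapshot('wrist')[:,:,::-1])"
```

```text
[ 0.4217385  -0.31053351  0.23632819]
```

View pics/w4.png

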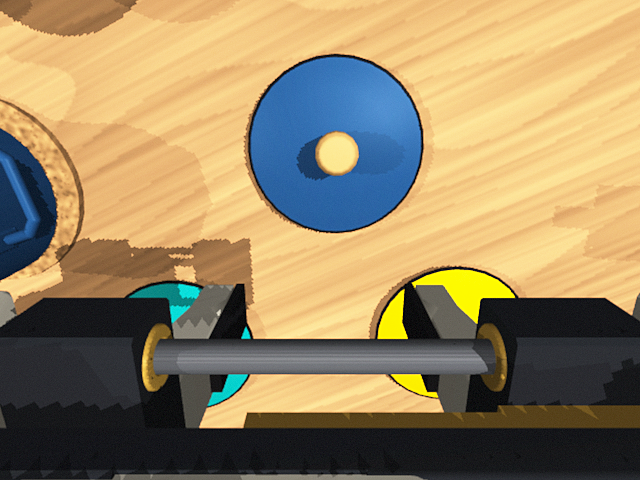

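The wrist view shows the blue lid's disc (u 248–423, v 55–233) with its knob centred at (337,153).

```bash
python3 -c "
from h import *
T=np.load('T4.npy')
k=p2w('wrist',337,153,.054,T);l=p2w('wrist',335.5,142.5,.009,T)
print(k,l,np.linalg.norm(p2w('wrist',248,144,.009,T)-p2w('wrist',423,144,.009,T)),np.linalg.norm(p2w('wrist',316,153,.05,T)-p2w('wrist',358,153,.05,T)))
print(go([*k[:2],.028],-24.5))"
```

```text
[ 0.4599 -0.3386  0.054 ] [ 0.4646 -0.3406  0.009 ] 0.1681202545798691 0.03629063240011116
[ 0.0463  0.0103  0.2084 -0.0017 -0.      0.0003]
```

Call:
{"op": "carry_out", "data": {"rows": [[0.046,0.0105,0.04,0,0,0],[0.046,0.0105,0.09,0,0,0],[0.046,0.0105,0.14,0,0,0],[0.046,0.0105,0.175,0,0,0],[0.046,0.0105,0.195,0,0,0],[0.046,0.0105,0.204,0,0,0],[0.046,0.0105,0.208,0,0,0],[0.046,0.0105,0.208,0,0,0]]}}

```text
clock: 10.98
tool_pos: [0.4595, -0.3398, 0.029]
orientation: [-179.9, -0.1, -24.5]
force: [0.3, -0.2, -0.8]
opening: 0.0705
gripper_force: 0.0
```

Call:
{"op": "carry_out", "data": {"rows": [[0,0,0,0,0,0],[0,0,0,0,0,0],[0,0,0,0,0,0],[0,0,0,0,0,0],[0,0,0,0,0,0]], "grip": -1}}

```text
clock: 11.6
tool_pos: [0.459, -0.3399, 0.0286]
orientation: [-179.9, -0.0, -24.6]
force: [-0.2, 1.6, 3.4]
opening: 0.037
gripper_force: 30.0
```

Call:
{"op": "carry_out", "data": {"rows": [[0,0,-0.005,0,0,0],[0,0,-0.02,0,0,0],[0,0,-0.05,0,0,0],[0,0,-0.09,0,0,0],[0,0,-0.13,0,0,0],[0,0,-0.16,0,0,0],[0,0,-0.17,0,0,0],[0,0,-0.17,0,0,0]]}}

```text
clock: 12.6
tool_pos: [0.4587, -0.34, 0.1987]
orientation: [-179.9, -0.0, -24.6]
force: [-0.2, 0.4, -3.0]
opening: 0.0369
gripper_force: 30.0
```

```bash
python3 -c "
from h import *
T=pose();np.save('T5',T);print(T[:3,3])
w=viewer.snapshot('wrist')[:,:,::-1];t=viewer.snapshot('top')[:,:,::-1]
cv2.imwrite('pics/w5f.png',w);cv2.imwrite('pics/t5f.png',t)
a=cv2.resize(w,(400,300));b=cv2.resize(t[170:260,300:410],(733,600),interpolation=cv2.INTER_CUBIC)
cv2.imwrite('pics/t5.png',b)"
```

```text
[ 0.45867621 -0.33999049  0.19868179]
```

View pics/w5f.png

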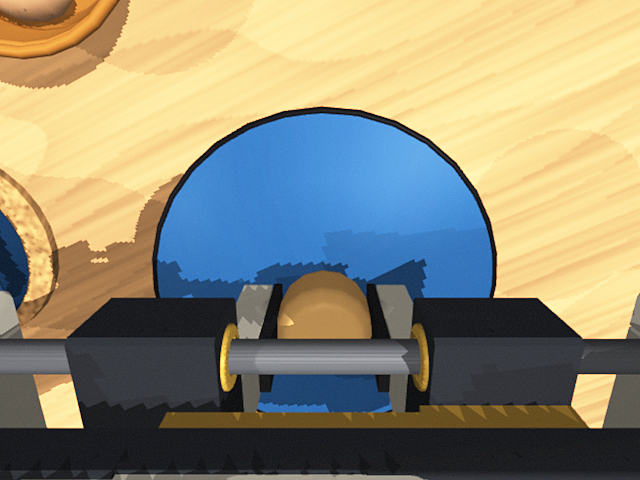

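View pics/t5.png

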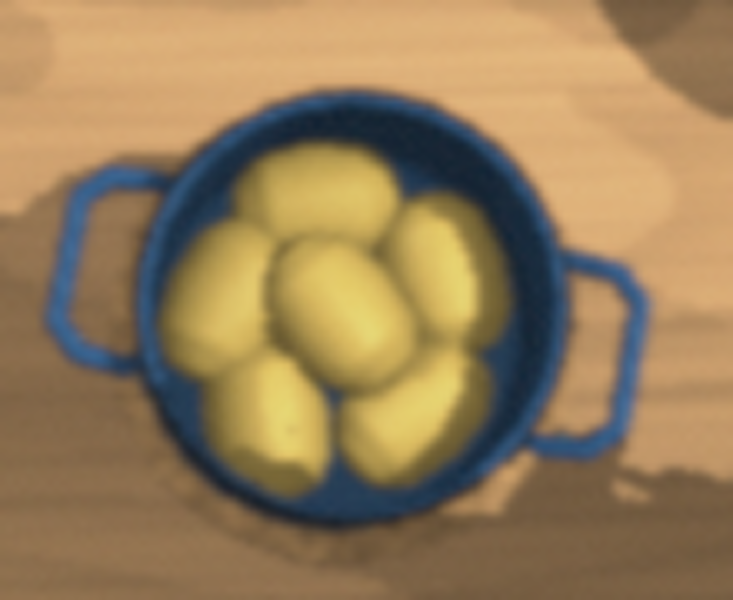

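In the wrist view the held lid is level: flange top at (325,107), left (154,262), right (496,262). In the top crop the pot's rim spans u 137–569 and v 90–525, and it is upright.

```bash
python3 -c "
from h import *
from scipy.optimize import least_squares as LS
def fit(P,r=None):
    P=np.array(P)[:,:2]
    f=(lambda x:np.hypot(*(P-x[:2]).T)-(r or x[2]))
    s=LS(f,[*P.mean(0),.08] if not r else P.mean(0),loss='soft_l1',f_scale=.001);return s.x.round(4),np.abs(s.fun).mean().round(4)
T1=np.load('T1.npy')
print('pot w1',fit([p2w('wrist',*q,.115,T1) for q in [(219,222),(435,222),(327,122),(327,325)]]))
Q=[(137,290),(569,290),(345,90),(345,523)]
print('pot top',fit([p2w('top',300+(u+.5)/6.664-.5,170+(v+.5)/6.667-.5,.115) for u,v in Q]))
T=np.load('T5.npy');w=cv2.imread('pics/w5f.png').astype(int)
P=[]
for c in range(165,486,8):
    col=w[:,c];m=np.where((col[100:290,2]<90))[0]
    # ascending: need contiguous run
    for i in m:
        if (col[100+i:100+i+15,2]<120).mean()>.8: P.append((c,100+i));break
print(P[:3],P[-3:])
c=[p2w('wrist',*p,T[2,3]-.0196,T) for p in P]
for r in(None,.0835):
    x,e=fit(c,r);print('lid',x,e,'off from tcp',(x[:2]-T[:2,3]).round(4))
"
```

```text
pot w1 (array([0.5632, 0.0029, 0.0797]), np.float64(0.0007))
pot top (array([0.5616, 0.0032, 0.0805]), np.float64(0.0002))
[(165, np.int64(206)), (173, np.int64(190)), (181, np.int64(178))] [(469, np.int64(181)), (477, np.int64(193)), (485, np.int64(211))]
lid [ 0.4576 -0.3382  0.0848] 0.0001 off from tcp [-0.0011  0.0018]
lid [ 0.4589 -0.3388] 0.0002 off from tcp [0.0002 0.0012]
```

```bash
python3 -c "
from h import *
print(go([.5625,.002,.20],-24.6))"
```

```text
[-4.710e-02 -3.542e-01 -2.200e-03 -1.700e-03  2.300e-03  3.000e-04]
```

Call:
{"op": "carry_out", "data": {"rows": [[-0.006,-0.045,0,0,0,0],[-0.014,-0.1,0,0,0,0],[-0.021,-0.155,0,0,0,0],[-0.028,-0.21,0,0,0,0],[-0.035,-0.265,0,0,0,0],[-0.042,-0.315,0,0,0,0],[-0.046,-0.345,0,0,0,0],[-0.047,-0.354,0,0,0,0]]}}

```text
clock: 13.7
tool_pos: [0.5629, 0.0029, 0.1972]
orientation: [180.0, 0.1, -24.5]
force: [-0.7, -0.1, -2.5]
opening: 0.0369
gripper_force: 30.0
```

Call:
{"op": "carry_out", "data": {"rows": [[0,0,0.01,0,0,0],[0,0,0.02,0,0,0],[0,0,0.03,0,0,0],[0,0,0.035,0,0,0],[0,0,0.035,0,0,0],[0,0,0.035,0,0,0]]}}

```text
clock: 14.45
tool_pos: [0.5635, 0.0013, 0.1643]
orientation: [-179.9, -0.0, -24.6]
force: [-0.6, 0.5, -3.8]
opening: 0.0363
gripper_force: 30.0
```

```bash
python3 -c "
from h import *
T=pose();np.save('T6',T);print(T[:3,3],go([.5625,.002,.15],-24.6))
cv2.imwrite('pics/w6.png',viewer.snapshot('scene')[190:310,220:380,::-1].repeat(5,0).repeat(5,1))"
```

```text
[0.56345978 0.0013073  0.16431568] [-0.0012 -0.0002  0.0143 -0.0018 -0.0005  0.0005]
```

View pics/w6.png

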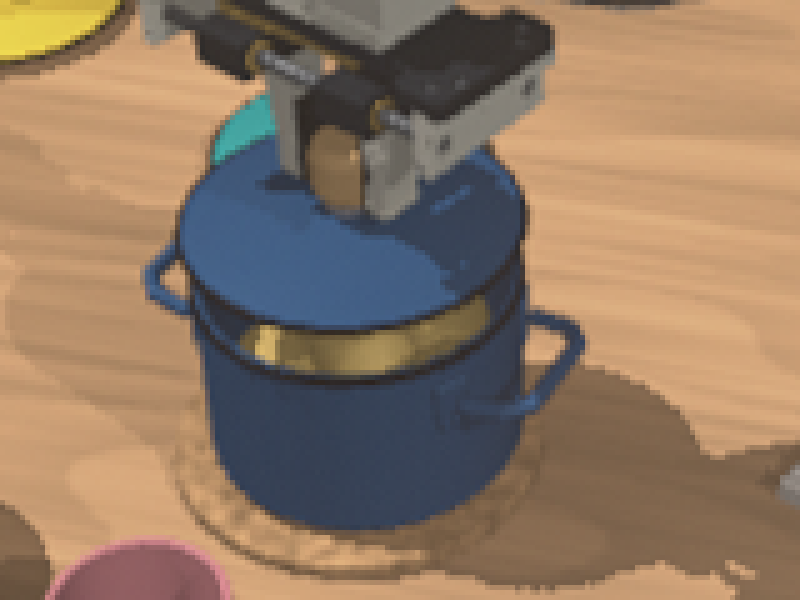

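The lid is level over the pot, with its flange (u 180–527) about in line with the rim (u 192–527). I'll lower it slowly.

Call:
{"op": "carry_out", "data": {"rows": [[-0.0013,-0.0005,0.006,0,0,0],[-0.0013,-0.0005,0.012,0,0,0],[-0.0013,-0.0005,0.017,0,0,0],[-0.0013,-0.0005,0.02,0,0,0],[-0.0013,-0.0005,0.022,0,0,0],[-0.0013,-0.0005,0.022,0,0,0]]}}

```text
clock: 15.25
tool_pos: [0.5622, 0.0024, 0.1418]
orientation: [-179.9, 0.0, -24.6]
force: [0.1, -0.1, -2.6]
opening: 0.037
gripper_force: 30.0
```

Call:
{"op": "carry_out", "data": {"rows": [[0,0,0.001,0,0,0],[0,0,0.002,0,0,0],[0,0,0.003,0,0,0],[0,0,0.004,0,0,0],[0,0,0.004,0,0,0]]}}

```text
clock: 15.88
tool_pos: [0.5623, 0.0024, 0.1379]
orientation: [-179.9, 0.0, -24.6]
force: [-0.1, 0.1, -2.6]
opening: 0.0371
gripper_force: 30.0
```

No contact forces, so the lip is going in. On down to seat.

Call:
{"op": "carry_out", "data": {"rows": [[0,0,0.001,0,0,0],[0,0,0.0015,0,0,0],[0,0,0.002,0,0,0],[0,0,0.0025,0,0,0],[0,0,0.0025,0,0,0]]}}

```text
clock: 16.5
tool_pos: [0.5625, 0.0024, 0.1357]
orientation: [-179.9, -0.0, -24.6]
force: [1.3, -1.1, -0.8]
opening: 0.0371
gripper_force: 30.0
```

Call:
{"op": "carry_out", "data": {"rows": [[0,0,0.0005,0,0,0],[0,0,0.001,0,0,0],[0,0,0.001,0,0,0]]}}

```text
clock: 16.88
tool_pos: [0.5626, 0.0024, 0.1356]
orientation: [-179.9, -0.1, -24.5]
force: [-2.6, 0.3, 8.0]
opening: 0.0367
gripper_force: 30.0
```

Contact is firm and the height is 0.1356, as predicted for a seated lid. I'll release, then rise.

Call:
{"op": "carry_out", "data": {"rows": [[0,0,0,0,0,0],[0,0,0,0,0,0],[0,0,0,0,0,0],[0,0,0,0,0,0],[0,0,-0.02,0,0,0],[0,0,-0.05,0,0,0],[0,0,-0.09,0,0,0],[0,0,-0.12,0,0,0]], "grip": 0.6}}

```text
clock: 17.88
tool_pos: [0.5624, 0.0022, 0.2562]
orientation: [-179.9, -0.1, -24.6]
force: [0.7, -0.3, 0.2]
opening: 0.0701
gripper_force: 0.0
```

Call:
{"op": "carry_out", "data": {"rows": [[-0.06,-0.1,0,0,0,0],[-0.06,-0.1,0,0,0,0],[-0.06,-0.1,0,0,0,0],[-0.06,-0.1,0,0,0,0],[-0.06,-0.1,0,0,0,0]]}}

```text
clock: 18.5
tool_pos: [0.5492, 0.1173, 0.2545]
orientation: [-179.9, 0.0, -24.6]
force: [0.5, -0.5, 0.5]
opening: 0.0703
gripper_force: 0.0
```

```bash
python3 -c "
from h import *
s=viewer.snapshot('scene')[180:330,200:400,::-1].repeat(4,0).repeat(4,1)
cv2.imwrite('pics/s7.png',s)"
```

```text
(no output)
```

View pics/s7.png

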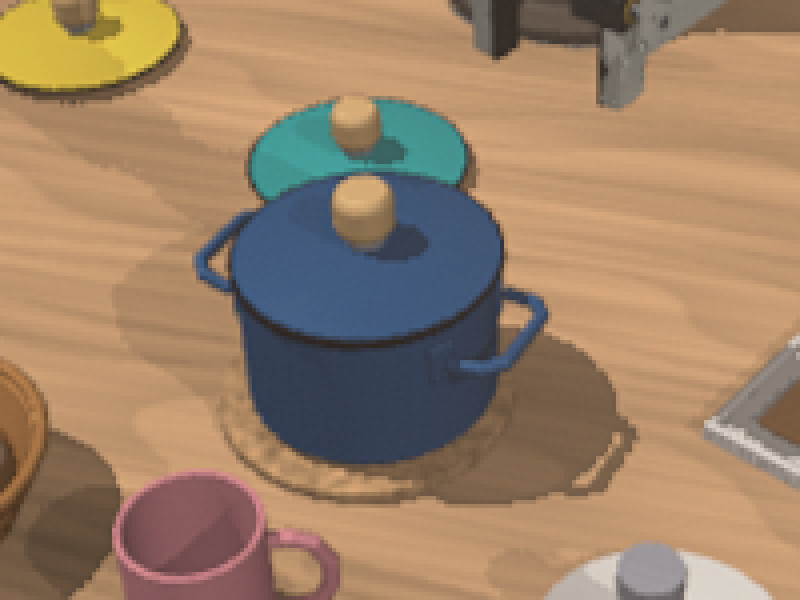

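The lid sits level on the rim with no gap (front edge at (360,343)), and the pot stands on its mat. Handing in.

```bash
python3 -c "
from plant import workorder
print(workorder.close_job())"
```

```text
the job is handed in; nothing more can be done
None
```

The beech spatula lies lengthwise in the spoon rest and the blue lid sits level in the pot's rim; the job was handed in at about 18.5 s, and no verdict was shown.

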